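# Start the toaster on a frozen bagel

## Task

Toast the frozen bagel halves that stand in the toaster's slots: press the lever at the toaster's end all the way down until it catches, then, since the keys only take while it is down, press the defrost key (square, snowflake mark) in until it stays in, and after it the bagel key (round, ring mark) in the same way. Leave the narrow stop key between them alone, do not lift the bagel halves, and do not disturb the mug, the pepper mill or the butter dish with its cover.

Things in the scene. Friction and masses are not known exactly. Their poses are not given: they have to be found in the camera images.
- toaster: Two-slot toaster, steel sides and black ends, 270 long (x) x 162 wide (y) x 177 mm high, does not shift. Origin: centre of its underside; z up; its -x end is the control end with the lever outside and the key panel on top. Slots run along x at y = +28 and -28 mm. Before the lever is pressed the bagel halves stand 15 mm above its top
- lever (a joint): Lever travel in m: 0 = up, 0.035 = fully down. A spring resists with about 6 N at the top, ever less further down; past about 0.026 the lever is drawn down and stays caught when let go; short of that it comes back up, with the bagel halves
- lever_top (a point): Centre of the lever paddle's upper face, moves with it. Light metal paddle 46 wide (toaster's y) x 30 mm (x) x 14 mm thick, 4 to 34 mm outside the control end's face. Starts 155 mm above the toaster's foot (22 mm below its top) and goes 35 mm straight down. Pressed from above
- key_defrost_top (a point): Centre of the top face of the defrost key: square cap 22 x 22 mm with a dark six-armed snowflake mark. One of three light metal keys in a row across the key panel, 46 mm apart, 35 mm in from the control end's face; it has either outer place (the bagel key has the other). Top stands 9 mm above the toaster's top, pressed straight down
- key_defrost (a joint): Defrost key travel in m: 0 = out, 0.005 = fully in. Resists with about 3.5 N at first; past about 0.003 it snaps in and stays in when let go, short of that it comes back
- key_bagel_top (a point): Centre of the top face of the bagel key: round cap 25 mm across with a dark ring mark; same height and pressing direction as the defrost key, in the other outer place of the row
- key_bagel (a joint): Bagel key travel in m: behaves as the defrost key, 0 = out, 0.005 = fully in. Comes last, because choosing defrost starts the programme afresh
- key_stop_top (a point): Centre of the top face of the stop key: narrow bar 12 (x) x 26 mm (y) with a dark bar mark, always in the middle of the row, same height. To be left alone
- key_stop (a joint): Stop key travel in m: 0 = out, 0.005 = in; springs back
- bagel_half_a: Loose bagel half, ring 92 mm across, 22 mm thick, on edge in the slot at toaster y = +28 mm, on the carriage that the lever lowers. Origin: centre of the ring; starts 146 mm above the toaster's foot, 111 mm when lowered
- bagel_half_b: The other bagel half, same size, in the slot at toaster y = -28 mm
- mug: Blue and white mug, 78 x 112 x 92 mm high, beside the toaster's control end on its +y side. Origin: underside. Bystander
- pepper_mill: Small white pepper mill with a grey domed cap, 44 mm across, 90 mm high, beyond the control end. Origin: centre of its underside. Bystander
- butter_dish: Cream butter dish, 108 x 142 x 14 mm, beyond the control end. Origin: centre of its underside. Bystander
- butter_lid: Its cover with a bow on top, 78 x 110 x 62 mm, on the dish. Origin: centre of its underside. Bystander

How it is judged:
By the outcome, as a careful person would: the job done as asked, in the order asked, and still so for the second after the job is handed in, with the robot touching nothing.
It also fails if it takes over 48 s, if anything falls off the work surface, if the arm or the gripper's body presses on something with over 40 N, if the wrist force passes 120 N, or if a joint passes its speed limit or range.

## Robot

A 7-joint arm with a two-finger parallel gripper is mounted at the origin on a cart in front of the work surface, level with it; the furniture and walls round the work are solid. World frame = base frame: x ahead of the robot, y to its left, z up, the work surface at z = 0. Lengths are in mm, angles in rad, forces in N, time in s.
With the tool pointing down it reaches from about 400 to 875 mm from the base axis. Payload 4.4 kg.
Tool frame: the origin (TCP) lies on the centre line of the jaws, within the pads' length; the fingertips stand 25 mm ahead of it and the grasp point (between the pads) lies 6 mm ahead of it (ctrl.finger_overhang is the distance from the TCP to the fingertips, in mm); z points along the fingers, y is the line along which they close (so a half turn about z gives the same grasp; the last joint's range is limited). The gripper opens to 85 mm and grips with 20 to 120 N. Pads are 22 mm wide; open, the fingers measure 114 mm over their backs; the gripper's body (76 mm by 85 mm) begins 54 mm behind the grasp point. The pads swing forward as they close: fully open they stand 13 mm farther back than shut.
Start: joints at [-1.379, 0.628, 0.038, 1.517, -0.027, 0.996, -0.02], TCP at [165.696, 628.54, 256.313] pointing down, gripper open.
Joint ranges: [-3.06, 3.06], [-0.37, 2.12], [-1.25, 1.32], [0.18, 2.47], [-1.1, 4.24], [0.23, 1.98], [-2.94, 2.94]. Speed limits (rad/s): [2.57, 2.57, 3.14, 3.14, 3.14, 3.14, 3.14].

## Interface

Orientations are given as [roll, pitch, yaw] about the fixed x, y, z axes, in that order (R = Rz(yaw) Ry(pitch) Rx(roll)).
In Python, from cell import ctrl gives the robot as it stands. The module is installed in compiled form; this text tells all that it offers.
- The arm moves only by the tool play_rows, never from a script. Its argument "targets" is a list of rows, each a list of 5 numbers: the closure, from 0 (fully open) to 1 (shut), then the shift along the tool's x, y, z in cm, then the turn about the tool's z in degrees. In form: [[gripper, dx, dy, dz, spin], ...]. A call has 1 to 10 rows; each row is the pose to reach, as a shift and turn from the pose commanded when the call began, along the tool's axes at that moment; what a row does not reach only later rows make up. A row lasts 1/10 s, in which the tool goes at most 50 mm and 8.59 degrees, less where a joint would pass 70% of its speed; a pose out of reach is approached as far as the arm can. A call with a gripper value outside its range is refused whole. The fingers move at their own pace and stop on an object; the grip force is fixed at half the most. Time passes only in rows, so rows that repeat a pose let the fingers close. It gives the time, the measured TCP pose, the force, the opening and the grip force at its end, in the units of the state.
- ctrl.read_state(): the state, without advancing time (a new reading comes with each control period).
- ctrl.get_image(name): name is "side" or "top" or "wrist"; returns (picture, depth): 480x640x3 uint8, red, green, blue; 480x640 float32, mm along the optical axis (not along the pixel's ray), 0 where there is no reading.
- ctrl.calibration(name): a dict with "vfov" (degrees; the focal length in pixels is half the picture's height over the tangent of half this angle, whatever the lens; pixels are square), "cx", "cy" (the principal point, pixels), "extrinsics" (4x4, takes a point from camera to world coordinates); the wrist camera has in their place "mount" (4x4, takes a point from camera to tool coordinates, whose origin is the TCP and whose axes are the flange's). Camera axes: x right, y down, z forward; pixel columns grow to the right and rows downward; lengths in mm; the calibration is good to about 2 mm. A picture is of the moment at which its call begins: read the wrist's pose just before it. calibration takes no time and is no camera call.
- ctrl.finish_job(): hands the job in; it is judged then, once.
Trained networks look in the newest picture that a camera, given by its name, has taken for a name from the list of things; names that differ only in an ending like _2 or _b are one class to them, and where a whole thing is asked for, a point or a joint stands for the part that bears it (a point fixed in the world has none). Each returns a list of dicts, best first, with "confidence" (0 to 1); they miss things now and then, are a little off and sometimes report something else, mostly with a low value. They report only what shows in the picture. A call takes as long as a camera call.
- ctrl.search_frame(camera, name): "bbox" ([left, top, right, bottom] in pixels, round what is visible of it).
- ctrl.trace(camera, name): "pixels" (480x640 bool, what is visible of it) and "bbox" ([left, top, right, bottom] in pixels, round what is visible of it).
The state is a dict: "clock": time; "qpos": joint angles; "qd": joint speeds; "tau": joint torques, N m; "eef_pos": TCP position; "tool_rot": TCP orientation; "force": force on the tool from outside, world axes, zero at the start; "torque": the same for the moment, N m; "width": finger opening in mm; "gripper_force": force on a finger pad.
Only numpy, scipy, OpenCV 4.12 (cv2) and the standard library are available. Lean on these libraries where they do the work, as an engineer would, in place of code of your own. Each camera call takes 0.05 s, during which the arm holds its last target. There are 200 camera calls.

## Working session

There is one attempt and no reset: what is moved stays moved. The work goes in short steps, Python scripts to look and compute and a tool call to move; the robot and the scene stay as the last step left them, time stands still between calls to the robot, and variables do not carry over. Pictures are saved under pics/ and viewed, at most 10 in all, crops included, and the job is handed in when it is done.

Besides the shell and the picture viewer there is one more tool, called after "Call:" in YAML: its name, and indented under it one key for each argument. play_rows: Moves the arm, as the interface text tells. Its arguments: {"type":"object","properties":{"targets":{"type":"array"}},"required":["targets"]}

```bash
mkdir -p pics
cat > h.py <<'E'
import numpy as np,cv2
from cell import ctrl
from scipy.spatial.transform import Rotation as R
def K(n):
    c=ctrl.calibration(n); return c,240/np.tan(np.radians(c['vfov']/2))
def T(n,st=None):
    c,f=K(n)
    if n!='wrist': return np.array(c['extrinsics'])
    M=np.eye(4); M[:3,:3]=R.from_euler('xyz',st['tool_rot']).as_matrix(); M[:3,3]=st['eef_pos']
    return M@np.array(c['mount'])
def world(n,depth,st=None):
    c,f=K(n); v,u=np.mgrid[:480,:640]
    P=np.stack([(u-c['cx'])/f*depth,(v-c['cy'])/f*depth,depth],-1)
    t=T(n,st); W=P@t[:3,:3].T+t[:3,3]; W[depth<=0]=np.nan; return W
def snap(n):
    st=ctrl.read_state(); im,d=ctrl.get_image(n); return st,im,world(n,d,st)
E
python3 - <<'E'
from h import *
s=ctrl.read_state();print(s)
ims=[]
for n in('top','side'):
    st,im,W=snap(n); ims.append(im); cv2.imwrite(f'pics/{n}0.png',im[...,::-1]); np.save(n+'W.npy',W)
    for k in('toaster','lever_top','key_defrost_top','key_bagel_top','key_stop_top','mug','pepper_mill','butter_dish'):
        for r in ctrl.trace(n,k)[:2]:
            m=r['pixels'].astype(bool); w=W[m]
            print(n,k,round(r['confidence'],2),np.round(r['bbox']),np.round(np.nanmedian(w,0)),'p5',np.round(np.nanpercentile(w,3,0)),np.round(np.nanpercentile(w,97,0)))
E
```

```text
{'clock': 0.0, 'qpos': array([-1.37879788,  0.62934949,  0.03844619,  1.51838128, -0.02699167,
        0.9963232 , -0.01997715]), 'qd': array([-0.00017984, -0.00199038, -0.00106353,  0.00048047,  0.00074934,
       -0.00027279,  0.00026088]), 'tau': array([ 8.53308916e-05, -5.63393641e+01,  1.22604299e+00, -1.93444222e+01,
        1.08289858e-02,  1.06472033e-02, -1.72062335e-05]), 'eef_pos': array([165.54429597, 627.95249096, 255.38272002]), 'tool_rot': array([-3.13964983e+00,  3.57624296e-05,  2.88381789e+00]), 'force': array([-0.32631019, -0.0595105 , -0.48781444]), 'torque': array([-0.05956366,  0.04835217,  0.01253567]), 'gripper_force': 0.0, 'width': 85.3908341786506}
top toaster 0.66 [242. 268. 425. 474.] [ 361. -382.  168.] p5 [ 239. -490.   34.] [ 494. -268.  174.]
top toaster 0.36 [284. 307. 300. 322.] [ 445. -321.  180.] p5 [ 436. -331.  175.] [ 455. -310.  183.]
top lever_top 0.67 [260. 270. 378. 414.] [ 474. -305.  146.] p5 [ 288. -446.   91.] [ 505. -270.  151.]
top key_defrost_top 0.47 [313. 288. 326. 306.] [ 473. -358.  181.] p5 [ 462. -367.  178.] [ 483. -348.  184.]
[... 995 characters left out ...]
[ 469. -353.  180.] p5 [ 458. -731.    8.] [ 594. -344.  182.]
side key_defrost_top 0.46 [324. 258. 353. 278.] [ 484. -279.  149.] p5 [ 466. -306.  140.] [ 503. -264.  151.]
side key_bagel_top 0.6 [380. 247. 398. 261.] [ 416. -277.  181.] p5 [ 405. -291.  174.] [ 427. -270.  182.]
side mug 0.86 [316. 248. 345. 311.] [ 556. -433.   37.] p5 [ 531. -464.   -1.] [ 592. -396.   85.]
side pepper_mill 0.86 [300. 233. 326. 286.] [ 604. -461.   45.] p5 [ 586. -481.   -3.] [ 623. -443.   83.]
side butter_dish 0.72 [211. 333. 233. 358.] [ 650. -223.    7.] p5 [ 639. -247.   -6.] [ 662. -198.   10.]
side butter_dish 0.6 [299. 236. 331. 287.] [ 604. -462.   43.] p5 [ 585. -532.   -5.] [ 655. -446.   84.]
```

Run:
```python
import cv2,numpy as np
a=cv2.imread('pics/top0.png')[220:480,220:440];b=cv2.imread('pics/side0.png')[200:390,290:580]
a=cv2.resize(a,None,fx=1.7,fy=1.7,interpolation=2);b=cv2.resize(b,(420,275),interpolation=2)
c=np.zeros((442,800,3),np.uint8);c[:442,:374]=a;c[:275,378:798]=b
cv2.imwrite('pics/c0.png',c)
W=np.load('topW.npy')
# toaster steel/black top plane: height, and oriented rect
z=W[...,2];m=((z>160)&(z<180)).astype(np.uint8);m[:, :230]=0
p=W[m>0][:,:2].astype(np.float32);print(np.median(z[m>0]),cv2.minAreaRect(p))
k=np.array([[473,-358],[445,-321],[418,-284]]);d=k[2]-k[0];print(np.degrees(np.arctan2(d[1],d[0])),np.linalg.norm(d))
```

```text
168.9398508959457 ((324.8447570800781, -412.4952697753906), (381.38958740234375, 179.48121643066406), 40.00816345214844)
126.62132749378443 92.20086767487604
```

View pics/c0.png

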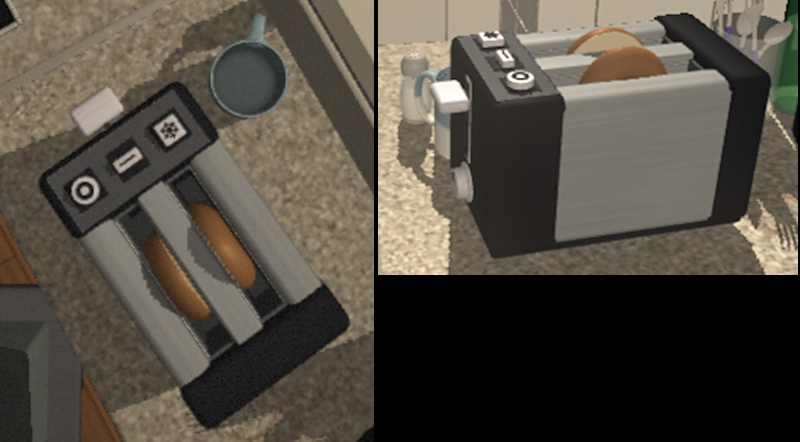

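Call:
play_rows:
  targets:
    - [1,-45.7,-18.8,-3,60]
    - [1,-45.7,-18.8,-3,60]
    - [1,-45.7,-18.8,-3,60]
    - [1,-45.7,-18.8,-3,60]
    - [1,-45.7,-18.8,-3,60]
    - [1,-45.7,-18.8,-3,60]
    - [1,-45.7,-18.8,-3,60]
    - [1,-45.7,-18.8,-3,60]
    - [1,-45.7,-18.8,-3,60]
    - [1,-45.7,-18.8,-3,60]

```text
clock: 1.9
eef_pos: [561.6, 328.3, 286.7]
tool_rot: [3.141, 0.0, 1.836]
force: [1.3, 0.5, -0.4]
width: -0.2
gripper_force: 0.0
```

Call:
play_rows:
  targets:
    - [1,-45.7,-14.2,0,68.6]
    - [1,-45.7,-14.2,0,68.6]
    - [1,-45.7,-14.2,0,68.6]
    - [1,-45.7,-14.2,0,68.6]
    - [1,-45.7,-14.2,0,68.6]
    - [1,-45.7,-14.2,0,68.6]
    - [1,-45.7,-14.2,0,68.6]
    - [1,-45.7,-14.2,0,68.6]
    - [1,-45.7,-14.2,0,68.6]
    - [1,-45.7,-14.2,0,68.6]

```text
clock: 2.9
eef_pos: [541.8, -152.9, 286.9]
tool_rot: [3.139, 0.001, 0.635]
force: [0.6, 0.6, -0.1]
width: 0.2
gripper_force: 0.0
```

```bash
cat > m.py <<'E'
from h import *
import sys
st,im,W=snap('wrist'); n=sys.argv[1]
print(st['eef_pos'],st['tool_rot'],st['force'])
for k in('lever_top','key_defrost_top','key_bagel_top','key_stop_top'):
    for r in ctrl.trace('wrist',k)[:2]:
        w=W[r['pixels'].astype(bool)]; zt=np.nanpercentile(w[:,2],85); w=w[abs(w[:,2]-zt)<4]
        print(k,round(r['confidence'],2),np.round(r['bbox']),np.round(np.nanmedian(w,0),1),[np.round(v) for v in cv2.minAreaRect(w[:,:2].astype(np.float32))])
cv2.imwrite(f'pics/w{n}.png',im[...,::-1])
E
python3 m.py 1
```

```text
[ 541.76795566 -152.86874709  286.85750718] [3.13909668e+00 1.04468475e-03 6.34585092e-01] [ 0.60874497  0.63196696 -0.05879273]
lever_top 0.6 [445. 415. 450. 420.] [ 489.1 -306.6  148.5] [array([ 490., -306.]), array([6., 3.]), np.float64(54.0)]
```

View pics/w1.png

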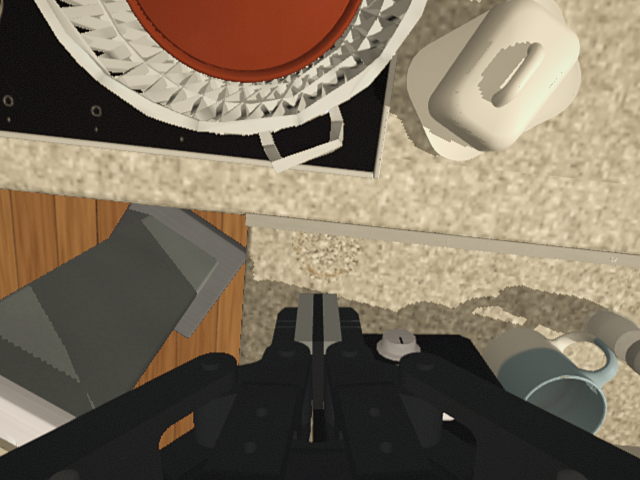

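Call:
play_rows:
  targets:
    - [1,-12.1,7.7,0,0]
    - [1,-12.1,7.7,0,0]
    - [1,-12.1,7.7,0,0]
    - [1,-12.1,7.7,4,0]
    - [1,-12.1,7.7,8.5,0]
    - [1,-12.1,7.7,8.5,0]
    - [1,-12.1,7.7,8.5,0]

```text
clock: 3.85
eef_pos: [492.2, -280.6, 201.5]
tool_rot: [-3.14, 0.0, 0.642]
force: [0.1, 0.1, 0.9]
width: -0.2
gripper_force: 0.0
```

Run:
```python
from h import *
st,im,W=snap('top');_,im2,W2=snap('side')
print(st['eef_pos'],st['force'])
a=cv2.resize(im[230:390,220:400],None,fx=2.2,fy=2.2);b=cv2.resize(im2[180:320,290:470],None,fx=2.2,fy=2.2)
c=np.zeros((352,800,3),np.uint8);c[:a.shape[0],:396]=a;c[:b.shape[0],400:796]=b
cv2.imwrite('pics/c1.png',c[...,::-1])
# where fingertip should project / lever centre
for n in('top','side'):
    cc,f=K(n);t=np.linalg.inv(T(n))
    for q in([490,-287,150],[*st['eef_pos'][:2],st['eef_pos'][2]-25]):
        p=t[:3,:3]@np.array(q)+t[:3,3];print(n,q,f*p[0]/p[2]+cc['cx'],f*p[1]/p[2]+cc['cy'])
```

```text
[ 492.19851549 -280.57696785  201.45406312] [0.12774558 0.08584998 0.86368821]
top [490, -287, 150] 274.31521758447394 284.63897317213537
top [np.float64(492.19851548666696), np.float64(-280.57696784813186), np.float64(176.45406312154046)] 268.4863314602554 282.7570163994167
side [490, -287, 150] 337.2533557736002 262.52412746063874
side [np.float64(492.19851548666696), np.float64(-280.57696784813186), np.float64(176.45406312154046)] 333.9937520301509 246.99199197365306
```

View pics/c1.png

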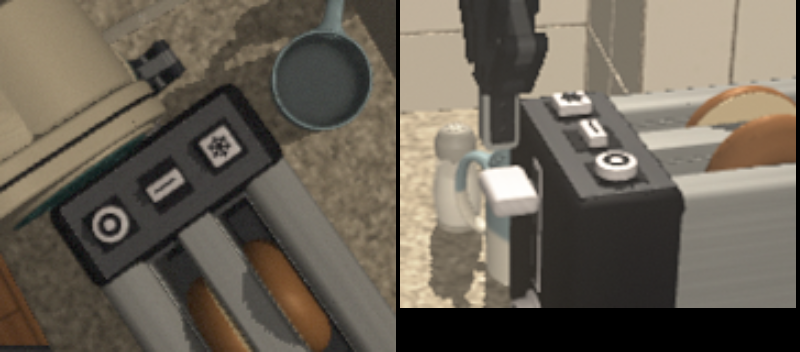

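Call:
play_rows:
  targets:
    - [1,-0.6,0.4,0,0]
    - [1,-0.6,0.4,1,0]
    - [1,-0.6,0.4,2,0]
    - [1,-0.6,0.4,2.7,0]
    - [1,-0.6,0.4,3.4,0]
    - [1,-0.6,0.4,4.1,0]
    - [1,-0.6,0.4,4.8,0]
    - [1,-0.6,0.4,5.3,0]
    - [1,-0.6,0.4,5.4,0]
    - [1,-0.6,0.4,5.4,0]

```text
clock: 4.95
eef_pos: [489.0, -288.9, 146.9]
tool_rot: [-3.141, 0.0, 0.639]
force: [-0.8, 0.3, 1.7]
width: -0.3
gripper_force: 0.0
```

Call:
play_rows:
  targets:
    - [1,0,0,0.2,0]
    - [1,0,0,0.3,0]
    - [1,0,0,0.3,0]

```text
clock: 5.25
eef_pos: [489.1, -288.8, 144.3]
tool_rot: [3.142, 0.0, 0.639]
force: [1.1, -0.1, 0.1]
width: -0.1
gripper_force: 0.0
```

Run:
```python
from h import *
st,im2,W2=snap('side')
cv2.imwrite('pics/c2.png',cv2.resize(im2[180:320,290:470],None,fx=2.2,fy=2.2)[...,::-1])
```

```text
(no output)
```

View pics/c2.png

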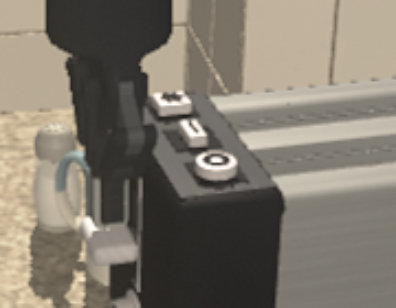

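Call:
play_rows:
  targets:
    - [1,0,0,-4.5,0]
    - [1,0,0,-8.5,0]
    - [1,0,0,-8.5,0]
    - [1,-3,2.5,-8.5,0]
    - [1,-5.4,4.6,-8.5,0]
    - [1,-5.4,4.6,-8.5,0]
    - [1,-5.4,4.6,-7.5,0]
    - [1,-5.4,4.6,-7.5,0]

```text
clock: 6.1
eef_pos: [473.0, -355.7, 217.3]
tool_rot: [-3.137, -0.0, 0.641]
force: [0.5, 1.5, 0.2]
width: 0.1
gripper_force: 0.0
```

Run:
```python
from h import *
st,im2,W2=snap('side'); print(st['eef_pos'])
cv2.imwrite('pics/c3.png',cv2.resize(im2[170:310,290:470],None,fx=3.2,fy=3.2)[...,::-1])
```

```text
[ 472.98234173 -355.69970277  217.31630832]
```

View pics/c3.png

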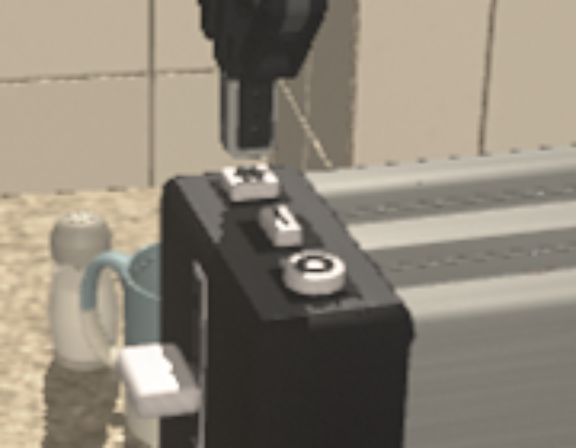

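Call:
play_rows:
  targets:
    - [1,0,0,0.3,0]
    - [1,0,0,0.6,0]
    - [1,0,0,0.8,0]
    - [1,0,0,1.0,0]
    - [1,0,0,1.1,0]
    - [1,0,0,1.1,0]

```text
clock: 6.75
eef_pos: [473.1, -357.9, 208.2]
tool_rot: [-3.141, 0.0, 0.639]
force: [-0.6, -0.1, 0.1]
width: 0.2
gripper_force: 0.0
```

Call:
play_rows:
  targets:
    - [1,0,0,0.1,0]
    - [1,0,0,0.2,0]
    - [1,0,0,0.2,0]

```text
clock: 7.05
eef_pos: [473.2, -358.0, 206.4]
tool_rot: [3.141, -0.0, 0.639]
force: [0.1, -0.5, -0.2]
width: 0.1
gripper_force: 0.0
```

Call:
play_rows:
  targets:
    - [1,0,0,0.1,0]
    - [1,0,0,0.1,0]

```text
clock: 7.25
eef_pos: [473.2, -358.0, 205.4]
tool_rot: [3.141, -0.0, 0.639]
force: [-0.6, -0.4, 2.7]
width: -0.2
gripper_force: 1.1
```

Call:
play_rows:
  targets:
    - [1,0,0,0.1,0]
    - [1,0,0,0.1,0]

```text
clock: 7.45
eef_pos: [473.2, -358.0, 204.2]
tool_rot: [3.141, 0.0, 0.639]
force: [0.2, -1.0, 0.5]
width: 0.1
gripper_force: 0.4
```

Call:
play_rows:
  targets:
    - [1,0,0,0.1,0]
    - [1,0,0,0.1,0]

```text
clock: 7.65
eef_pos: [473.1, -357.7, 202.9]
tool_rot: [-3.141, 0.0, 0.639]
force: [0.3, 0.4, -0.1]
width: 0.1
gripper_force: 0.0
```

Call:
play_rows:
  targets:
    - [1,0,0,0.1,0]
    - [1,0,0,0.1,0]

```text
clock: 7.85
eef_pos: [473.1, -357.8, 202.0]
tool_rot: [-3.141, 0.0, 0.639]
force: [0.2, 0.4, -0.2]
width: 0.1
gripper_force: 0.0
```

Call:
play_rows:
  targets:
    - [1,0,0,0.1,0]
    - [1,0,0,0.1,0]

```text
clock: 8.05
eef_pos: [473.2, -358.0, 201.3]
tool_rot: [3.142, -0.0, 0.639]
force: [-0.2, -0.7, -0.5]
width: 0.2
gripper_force: 0.0
```

Run:
```python
from h import *
st,im2,W2=snap('side'); print(st['eef_pos'],st['force'])
cv2.imwrite('pics/c4.png',cv2.resize(im2[190:290,320:440],None,fx=5,fy=5)[...,::-1])
```

```text
[ 473.21735859 -357.96330141  201.28963625] [-0.1518406  -0.67926411 -0.53072276]
```

View pics/c4.png

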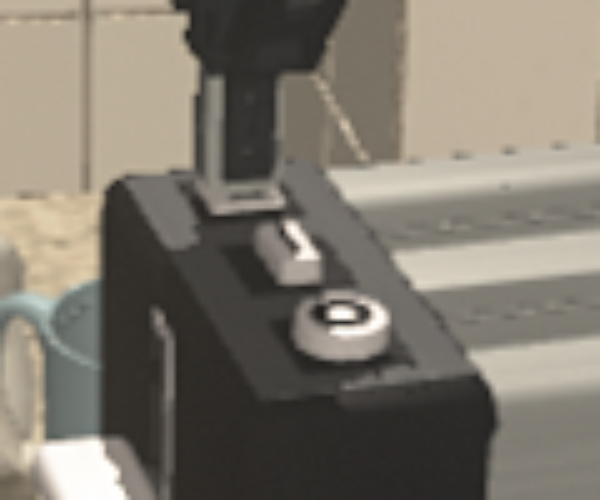

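Call:
play_rows:
  targets:
    - [1,0,0,-1.5,0]
    - [1,0,0,-4,0]
    - [1,0,0,-4,0]
    - [1,0,-5,-4,0]
    - [1,0,-9.1,-4,0]
    - [1,0,-9.1,-4,0]
    - [1,0,-9.1,-3.5,0]
    - [1,0,-9.1,-3.5,0]

```text
clock: 8.9
eef_pos: [419.6, -285.5, 235.8]
tool_rot: [3.141, 0.0, 0.64]
force: [0.1, 0.5, 0.6]
width: 0.3
gripper_force: 0.0
```

```bash
cat > k.py <<'E'
from h import *
import sys
O=np.load('sideW.npy')
ds=[];
for i in range(3):
    st,im,W=snap('side'); ds.append(W)
W=np.nanmedian(ds,0)
print(st['eef_pos'],st['force'])
for n,c in(('defrost',(473,-358)),('stop',(445,-321)),('bagel',(418,-284)),('lever0',(488,-289)),):
    for A,l in((O,'old'),(W,'new')):
        q=(np.hypot(A[...,0]-c[0],A[...,1]-c[1])<10)&(A[...,2]<195); z=A[...,2][q]
        print(n,l,q.sum(),np.round(np.nanpercentile(z,[25,50,75,90]),1) if q.sum() else '')
cv2.imwrite('pics/c%s.png'%sys.argv[1],cv2.resize(im[190:290,320:440],None,fx=5,fy=5)[...,::-1])
E
python3 k.py 5
```

```text
[ 419.512014   -285.94887144  236.0448578 ] [0.78908124 0.23936116 0.28621124]
defrost old 65 [180.7 181.3 181.6 182. ]
defrost new 63 [175.7 176.3 176.6 177.1]
stop old 79 [176.9 180.5 181.1 181.7]
stop new 78 [176.5 180.7 181.3 181.5]
bagel old 84 [181.  181.4 181.8 182.3]
bagel new 83 [181.  181.3 181.6 181.8]
lever0 old 219 [ -5.   47.4 149.5 150.3]
lever0 new 232 [ -5.   47.  114.5 115.1]
```

View pics/c5.png

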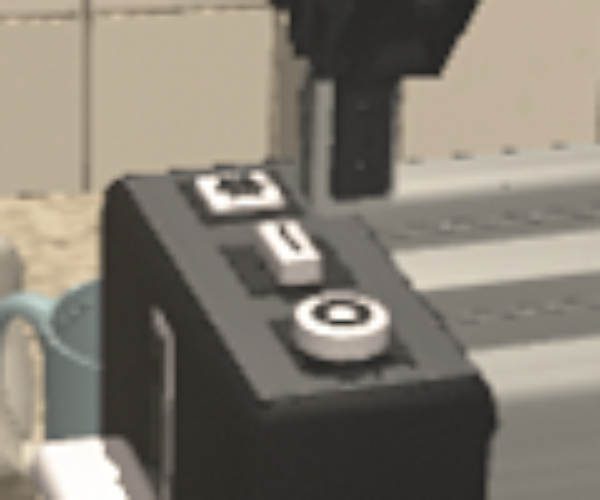

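Call:
play_rows:
  targets:
    - [1,0,-0.2,1.5,0]
    - [1,0,-0.2,2.5,0]
    - [1,0,-0.2,2.8,0]
    - [1,0,-0.2,3.0,0]
    - [1,0,-0.2,3.2,0]
    - [1,0,-0.2,3.4,0]
    - [1,0,-0.2,3.5,0]
    - [1,0,-0.2,3.5,0]

```text
clock: 9.85
eef_pos: [417.9, -283.4, 201.3]
tool_rot: [3.141, -0.0, 0.639]
force: [-0.8, -0.2, 0.3]
width: 0.0
gripper_force: 0.0
```

Call:
play_rows:
  targets:
    - [1,0,0,-1.5,0]
    - [1,0,0,-5,0]
    - [1,0,0,-9,0]
    - [1,0,0,-9,0]
    - [1,0,0,-9,0]

```text
clock: 10.35
eef_pos: [418.1, -283.3, 292.0]
tool_rot: [3.14, -0.001, 0.64]
force: [0.8, 0.8, -0.3]
width: 0.1
gripper_force: 0.0
```

```bash
python3 k.py 6
```

```text
[ 417.33227152 -282.56861375  290.42053887] [0.68435454 0.29250823 0.93523277]
defrost old 65 [180.7 181.3 181.6 182. ]
defrost new 62 [175.8 176.2 176.6 176.8]
stop old 79 [176.9 180.5 181.1 181.7]
stop new 77 [176.7 180.7 181.2 181.5]
bagel old 84 [181.  181.4 181.8 182.3]
bagel new 84 [175.9 176.4 176.7 176.9]
lever0 old 219 [ -5.   47.4 149.5 150.3]
lever0 new 228 [ -5.2  48.8 114.5 115. ]
```

View pics/c6.png

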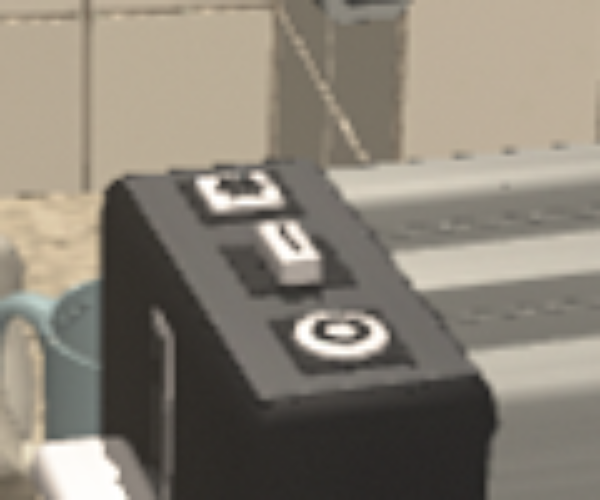

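Both outer keys are 5 mm in (defrost at about (240,190), bagel at (342,333)). The stop key is still out, the lever is down, and the arm is clear.

```bash
python3 -c "
from cell import ctrl
print(ctrl.finish_job())"
```

```text
the job is handed in; nothing more can be done
None
```

The job is handed in: the lever is caught fully down (35 mm), then the defrost key and after it the bagel key were pressed in and stayed in (5 mm each), with the stop key still out and no contact with the mug, pepper mill or butter dish, in about 10.5 s of the 48 s.

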